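# Tip a cored stone blank onto its side in a fixture and lock it with a sprung pin

## Task

Lay the cored alabaster blank on its side in the drilling fixture, ready for cross-drilling. First pull the sprung locating pin back by its black knob, swing the knob towards the robot into the holding notch and let go, so that the pin stays back; then slide the blank along the dock until it stands square against the edge of the bed and tip it over that edge, gently enough not to bruise the stone, so that it lies flat on the bed with its core hole towards the pin. Finally push the knob out of its notch so that the pin springs fully home inside the core hole, and leave the loose things round the fixture where they are.

Things in the scene. Friction and masses are not known exactly. Their poses are not given: they have to be found in the camera images.
- fixture: Grey drilling fixture fixed to the table; base plate 355 x 128 mm. Along its own +x (roughly world -y) lie dock, bed and pin bracket. Origin: on the table top under the middle of the bed's tipping edge; +x is the way the blank tips, towards the pin; -y is the side facing the robot; z up. Dock: x = -150 to 0 mm, floor of grippy black rubber at z = 6 mm, open behind.
- edge (a point): Middle of the tipping edge: the bed's near top edge, straight along the fixture's y at x = 0, z = 16 mm, so 10 mm above the dock floor. The bed, dark steel with two flat rubber strips, runs from here to x = 114 mm, y = -52 to 52 mm. Two rails guide the dock: inner faces at y = -46 and 46 mm, tops at z = 26 mm, flaring outwards behind x = -100 mm.
- notch (a point): Middle of the holding notch in the dark gate plate over the pin bracket (fixture x = 119 to 189 mm, y = -30 to 30 mm, plate top z = 88 mm). The plate's L-shaped slot guides the handle's stem: long leg along x at y = 0, short leg from its back end towards -y into this notch, whose front wall slopes so that the spring draws the stem in.
- blank: Pale alabaster block 76 x 76 x 110 mm tall, round 50 mm core hole along its z axis right through; 0.7 to 1.0 kg. Origin: centre of its bottom end; top end at z = 110 mm. Starts upright on the dock floor between the rails, 22 to 45 mm short of the bed's edge, slightly turned. Wider than most grippers: push it. More than 45 N from the fingers bruises it.
- blank_top (a point): Centre of the blank's upper end. Only a push lower than 30 mm over the dock floor slides the blank (5 to 12 N; lean the gripper back some 35 degrees to clear its top); higher, it tips too early. Against the edge, a push near the top that rises with the stone in an arc round the edge tips it with 3 to 8 N; past about 43 degrees it topples by itself, its foot then 10 to 30 mm behind the edge.
- pin (a joint): How far the sprung pin is drawn back along the fixture's +x, m: 0 = fully home, 0.040 = end of travel. The spring drives it home with 4 N at 0, 9 N at 0.040. The handle can swing only when this exceeds about 0.036; parked in the notch it reads about 0.031.
- handle (a joint): Swing of the pin's handle about the pin's axis, rad: 0 = upright in the slot's long leg; grows as the knob swings to the fixture's -y, towards the robot; 0.40 = end of the notch (parked: 0.36 to 0.40). From there a push of 2 to 8 N on the knob along the fixture's +y, to upright, cams the stem out of the notch and the spring drives the pin home.
- knob (a point): Middle of the black upright knob on the pin's handle: 17 mm in diameter, 32 mm tall, on an 8 mm steel stem. It lies 66 mm from the pin's axis: upright at fixture z = 120 mm (its foot 16 mm above the gate plate), y = 0, x = 134 mm + joint pin. Parked, it has moved 26 mm to the fixture's -y and 5 mm down.
- nose (a point): Tip of the pin's rounded steel nose, 28 mm in diameter, on the pin's axis: fixture y = 0, z = 54 mm, x = 72 mm + joint pin. With the pin home the nose stands 47 mm out of the bracket over the bed, in the way of a blank being laid there.
- stone_cap: Loose white turned stone cap, 69 mm in diameter, 59 mm tall, standing on the table; origin centre of its underside. To be left alone.
- wood_chuck: Loose turned wooden chuck, 68 mm in diameter, 80 mm tall, standing on the table; origin centre of its underside. To be left alone.
- glass_jar: Loose jar with a screw lid, 68 mm in diameter, 92 mm tall, standing on the table behind the fixture; origin centre of its underside. To be left alone.

How it is judged:
By the outcome, as a careful person would: the job done as asked, in the order asked, and still so for the second after the job is handed in, with the robot touching nothing.
It also fails if it takes over 61 s, if anything falls off the work surface, if the arm or the gripper's body presses on something with over 40 N, if the wrist force passes 120 N, or if a joint passes its speed limit or range.

## Robot

A 6-joint arm with a two-finger parallel gripper is mounted at the origin on the work surface; the furniture and walls round the work are solid. World frame = base frame: x ahead of the robot, y to its left, z up, the work surface at z = 0. Lengths are in m, angles in rad, forces in N, time in s.
With the tool pointing down it reaches from about 0.275 to 0.85 m from the base axis. Payload 5.2 kg.
Tool frame: the origin (TCP) lies midway between the tips of the shut fingers; the grasp point (between the pads) lies 19 mm behind it (r.tcp_to_grasp is the distance from the TCP to the grasp point, in m); z points along the fingers, x is the direction in which the jaws open and shut, and the axes are right-handed (so a half turn about z gives the same grasp; the last joint's range is limited). The gripper opens to 85 mm and grips with 20 to 120 N. Pads are 22 mm wide; open, the fingers measure 114 mm over their backs; the gripper's body (76 mm by 85 mm) begins 54 mm behind the grasp point. The pads swing forward as they close: fully open they stand 13 mm farther back than shut.
Start: joints at [1.003, 0.259, 1.535, -0, 1.348, -0.203], TCP at [0.196, 0.514, 0.231] pointing down, gripper open.
Joint ranges: [-3.14, 3.14], [-0.91, 2.08], [0.19, 2.58], [-1.22, 4.36], [0.22, 2.71], [-3.12, 3.12]. Speed limits (rad/s): [2.57, 2.57, 3.14, 3.14, 3.14, 3.14].

## Interface

Orientations are given as a unit quaternion [x, y, z, w].
In Python, from plant import r gives the robot as it stands.
- The arm moves only by the tool servo_tool, never from a script. Its argument "targets" is a list that holds one entry, the list of rows, each a list of 7 numbers: the closure, from -1 (fully open) to 1 (shut), so that 0 is half open, then the shift along the world's x, y, z in m, then the turn, a rotation vector about the world's x, y, z in rad. In form: [[[grip, dx, dy, dz, wx, wy, wz], ...]]. A call has 1 to 12 rows; each row is the pose to reach, as a shift and turn from the pose commanded when the call began; what a row does not reach only later rows make up. A row lasts 1/8 s, in which the tool goes at most 62.5 mm and 10.7 degrees, less where a joint would pass 70% of its speed; a pose out of reach is approached as far as the arm can. A call with a gripper value outside its range is refused whole. The fingers move at their own pace and stop on an object; "force" is the grip in N (left out, the last holds). Time passes only in rows, so rows that repeat a pose let the fingers close. It gives the time, the measured TCP pose, the force and the opening at its end, in the units of the state.
- r.state(): the state, without advancing time (a new reading comes with each control period).
- r.grab_frame(name): name is "scene" or "top" or "wrist"; returns a dict with "color" (400x640x3 uint8, blue, green, red), "z_map" (400x640 float32, m along the optical axis (not along the pixel's ray), 0 where there is no reading), "vertical_fov" (degrees; the focal length in pixels is half the picture's height over the tangent of half this angle, whatever the lens; pixels are square), "cx", "cy" (the principal point, pixels), "world_from_camera" (4x4, takes a point from camera to world coordinates); the wrist camera has in their place "T_tool_cam" (4x4, takes a point from camera to tool coordinates, whose origin is the TCP and whose axes are the tool frame's). Camera axes: x right, y down, z forward; pixel columns grow to the right and rows downward; lengths in m; the calibration is good to about 2 mm. A picture is of the moment at which its call begins: read the wrist's pose just before it.
- r.close_job(): hands the job in, once; it reports no verdict.
The state is a dict: "clock": time; "joint_pos": joint angles; "dq": joint speeds; "tau": joint torques, N m; "tcp_pos": TCP position; "eef_rot": TCP orientation; "contact_force": force on the tool from outside, world axes, zero at the start; "moment": the same for the moment, N m; "gripper_width": finger opening in m.
Only numpy, scipy, OpenCV 4.12 (cv2) and the standard library are available. Lean on these libraries where they do the work, as an engineer would, in place of code of your own. Each camera call takes 0.05 s, during which the arm holds its last target. There are 200 camera calls.

## Working session

There is one attempt and no reset: what is moved stays moved. The work goes in short steps, Python scripts to look and compute and a tool call to move; the robot and the scene stay as the last step left them, time stands still between calls to the robot, and variables do not carry over. Pictures are saved under pics/ and viewed, about 8 in all and at most 12, crops included, and the job is handed in when it is done.

Besides the shell and the picture viewer there is one more tool, called after "Emit:" in YAML: its name, and indented under it one key for each argument. servo_tool: Moves the arm, as the interface text tells. Its arguments: {"type":"object","properties":{"targets":{"type":"array","items":{"type":"array","items":{"type":"array","items":{"type":"number"}}}},"force":{"type":"number"}},"required":["targets"]}

```bash
mkdir -p pics; ls
cat > h.py <<'E'
import numpy as np, cv2
from plant import r
def pts(f):
    z=f["z_map"]; h,w=z.shape; fl=h/2/np.tan(np.radians(f["vertical_fov"]/2))
    v,u=np.mgrid[:h,:w]
    P=np.stack([(u-f["cx"])*z/fl,(v-f["cy"])*z/fl,z,np.ones_like(z)],-1)
    return (P@f["world_from_camera"].T)[...,:3]
E
python3 - <<'E'
from h import *
for n in("scene","top"):
    f=r.grab_frame(n); cv2.imwrite(f"pics/{n}0.png",f["color"]); np.save(n+"0.npy",pts(f))
    print(n,f["world_from_camera"].round(3).tolist(),f["vertical_fov"])
s=r.state();print(s)
E
```

```text
pics
scene [[0.895, -0.199, 0.4, 0.063], [-0.446, -0.358, 0.82, -0.659], [-0.02, -0.912, -0.409, 0.481], [0.0, 0.0, 0.0, 1.0]] 48.149257058549736
top [[-0.03, -0.99, 0.136, 0.263], [-0.999, 0.033, 0.021, 0.071], [-0.026, -0.136, -0.99, 1.208], [0.0, 0.0, 0.0, 1.0]] 42.76489026492071
{'clock': 0.1, 'joint_pos': array([ 1.00318907e+00,  2.59296558e-01,  1.53598474e+00,  1.42749170e-05,
        1.34801518e+00, -2.02811539e-01]), 'dq': array([-0.00163122, -0.00154014, -0.00298085, -0.00142187, -0.00061387,
        0.00060367]), 'tau': array([ 3.04046138e-03, -4.46962345e+01, -2.91250706e+01, -3.96935311e-04,
        6.30834911e-03, -7.23804760e-05]), 'tcp_pos': array([0.19593148, 0.5134005 , 0.23053915]), 'eef_rot': array([ 8.23638402e-01,  5.67114676e-01, -7.87309711e-04,  3.25487598e-04]), 'contact_force': array([0.05149134, 0.30896261, 1.0171074 ]), 'moment': array([-0.01560049,  0.01889018,  0.01748259]), 'gripper_width': 0.08496342224108526}
```

View pics/scene0.png

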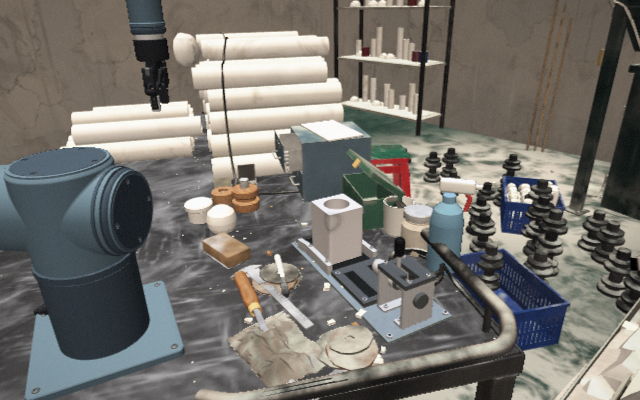

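View pics/top0.png

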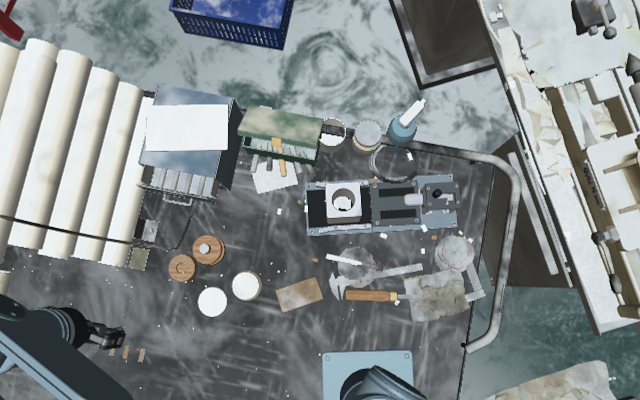

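The scene view shows the fixture centred near (370,270), with the blank at (335,230) and the knob at (400,245). In the top view the fixture spans columns 305–458 and rows 175–235, the blank is at (343,203) and the knob at (437,193).

Run:
```python
from h import *
P=np.load("top0.npy"); im=cv2.imread("pics/top0.png")
cv2.imwrite("pics/crop1.png",cv2.resize(im[160:250,295:470],None,fx=4.5,fy=4.5,interpolation=cv2.INTER_CUBIC))
def box(lo,hi,name,P=P):
    Q=P[150:250,295:480].reshape(-1,3); q=Q[(Q[:,2]>lo)&(Q[:,2]<hi)]
    m=cv2.minAreaRect((q[:,:2]*1000).astype(np.float32)); print(name,len(q),np.round(m[0],1),np.round(m[1],1),round(m[2],2),q.mean(0).round(4)); return q
box(.108,.122,"blanktop"); box(.083,.092,"gate"); box(.127,.142,"knob"); 
for u,v in [(306,180),(308,236),(456,232),(452,177),(330,180),(330,230),(410,195),(410,225),(385,190),(343,183),(450,225)]: print(u,v,P[v,u].round(4))
S=np.load("scene0.npy").reshape(-1,3)
# restrict to fixture zone
c=P[205,380]; S=S[(abs(S[:,0]-c[0])<.15)&(abs(S[:,1]-c[1])<.25)]
for lo,hi,n in((.108,.122,"blank"),(.083,.092,"gate"),(.125,.142,"knob")):
    q=S[(S[:,2]>lo)&(S[:,2]<hi)]; m=cv2.minAreaRect((q[:,:2]*1000).astype(np.float32)); print(n,len(q),m,q.mean(0).round(4))
```

```text
blanktop 831 [438.9 -38.2] [ 76.5 240.9] 1.71 [0.4361 0.0412 0.1155]
gate 702 [435.6 -71.2] [ 64.  285.3] 3.11 [ 0.4424 -0.1647  0.0876]
knob 48 [ 442.3 -156. ] [15.6 15.2] 71.96 [ 0.4418 -0.156   0.1337]
306 180 [0.5052 0.1289 0.0035]
308 236 [ 0.3707  0.1279 -0.0021]
456 232 [ 0.3693 -0.2232 -0.006 ]
452 177 [ 0.4997 -0.2192  0.0068]
330 180 [ 0.5041  0.0712 -0.0011]
330 230 [0.381  0.0751 0.0215]
410 195 [ 0.4501 -0.1082  0.0656]
410 225 [ 0.3881 -0.1136  0.0069]
385 190 [ 0.4727 -0.0581  0.0131]
343 183 [0.473  0.0432 0.1168]
450 225 [ 0.3849 -0.2068  0.0084]
blank 971 ((509.3349609375, -16.663055419921875), (211.4054718017578, 264.850830078125), 11.5490140914917) [ 0.4679 -0.0021  0.1141]
gate 1519 ((493.33245849609375, -65.06913757324219), (189.76412963867188, 295.2541198730469), 2.28792667388916) [ 0.4662 -0.1219  0.0874]
knob 511 ((557.8778686523438, 1.1882171630859375), (396.0849609375, 133.45323181152344), 70.3123779296875) [0.5455 0.0056 0.1324]
```

View pics/crop1.png

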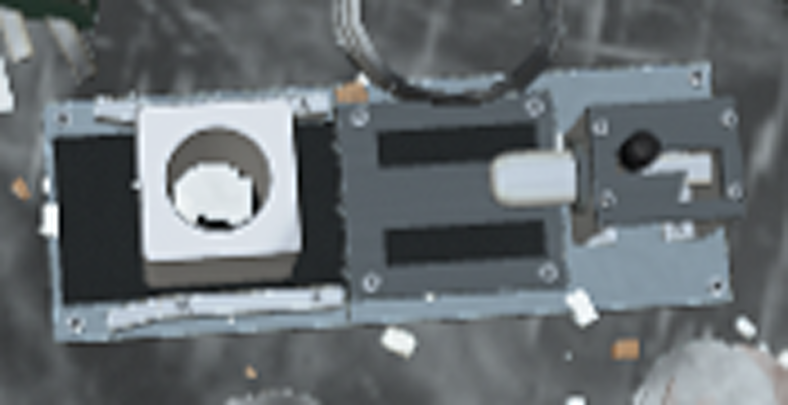

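```bash
cat >> h.py <<'E'
def ray(f,u,v,z):
    fl=200/np.tan(np.radians(f["vertical_fov"]/2)); T=f["world_from_camera"]
    d=T[:3,:3]@np.array([(u-f["cx"])/fl,(v-f["cy"])/fl,1]); o=T[:3,3]
    return (o+d*(z-o[2])/d[2])[:2]*1000
E
python3 - <<'E'
from h import *
f=r.grab_frame("top")
P=np.load("top0.npy")[150:250,295:480].reshape(-1,3);S=np.load("scene0.npy").reshape(-1,3)
for nm,A in(("top",P),("scene",S)):
  for n,lo,hi,x0,x1,y0,y1 in(("blank",.112,.120,.38,.5,0,.09),("gate",.085,.091,.39,.49,-.23,-.12),("knob",.130,.140,.42,.46,-.18,-.13)):
    q=A[(A[:,2]>lo)&(A[:,2]<hi)&(A[:,0]>x0)&(A[:,0]<x1)&(A[:,1]>y0)&(A[:,1]<y1)]
    m=cv2.minAreaRect((q[:,:2]*1000).astype(np.float32)); print(nm,n,len(q),np.round(m[0],1),np.round(m[1],1),round(m[2],2),q[:,2].mean().round(4))
c=lambda x,y,z:print((x,y,z),ray(f,295+(x+.5)/4.5-.5,160+(y+.5)/4.5-.5,z/1000).round(1))
for a in[(338,103,16),(350,300,16),(550,93,16),(567,290,16),(45,103,6),(58,342,6),(732,298,6),(710,63,6),(137,110,116),(295,102,116),(300,252,116),(142,262,116),(585,108,88),(737,98,88),(743,215,88),(597,222,88)]: c(*a)
E
```

```text
top blank 753 [436.5  44.2] [76.5 76. ] 1.79 0.1158
top gate 570 [ 442.6 -176.8] [60.6 73.5] 1.39 0.0878
top knob 43 [ 441.5 -155.4] [14.9 14. ] 46.9 0.1341
scene blank 492 [432.7  43.5] [76.2 79. ] 2.09 0.1147
scene gate 846 [ 440.3 -177. ] [61.9 75.4] 1.34 0.0871
scene knob 51 [ 438.6 -158. ] [13.5 15.6] 54.66 0.1327
(338, 103, 16) [491.4 -22.6]
(350, 300, 16) [387.  -24.4]
(550, 93, 16) [ 492.9 -133.9]
(567, 290, 16) [ 388.6 -137. ]
(45, 103, 6) [498.7 132.2]
(58, 342, 6) [370.9 128.7]
(732, 298, 6) [ 382.7 -224.2]
(710, 63, 6) [ 508.  -220.9]
(137, 110, 116) [472.2  82.2]
(295, 102, 116) [473.5   5.9]
(300, 252, 116) [400.5   6.5]
(142, 262, 116) [398.1  82.1]
(585, 108, 88) [ 470.9 -138.3]
(737, 98, 88) [ 473.3 -213.1]
(743, 215, 88) [ 415.1 -212.1]
(597, 222, 88) [ 414.  -140.9]
```

Emit:
servo_tool:
  targets:
    - [[-0.2, 0.03, -0.06, 0.0, 0, 0, 0.06], [-0.2, 0.05, -0.12, 0.0, 0, 0, 0.12], [-0.2, 0.07, -0.18, 0.0, 0, 0, 0.18], [-0.2, 0.09, -0.24, 0.0, 0, 0, 0.24], [-0.2, 0.11, -0.3, 0.0, 0, 0, 0.3], [-0.2, 0.13, -0.36, 0, 0, 0, 0.36], [-0.2, 0.15, -0.42, 0, 0, 0, 0.391], [-0.2, 0.17, -0.48, 0, 0, 0, 0.391], [-0.2, 0.19, -0.54, 0, 0, 0, 0.391], [-0.2, 0.21, -0.6, 0, 0, 0, 0.391], [-0.2, 0.23, -0.65, 0, 0, 0, 0.391], [-0.2, 0.2455, -0.671, -0.02, 0, 0, 0.391]]
  force: 40

```text
clock: 1.65
tcp_pos: [0.4432, -0.1613, 0.2121]
eef_rot: [0.699, 0.715, 0.0, 0.002]
contact_force: [-0.3, -0.4, -0.8]
gripper_width: 0.0513
```

Emit:
servo_tool:
  targets:
    - [[-0.2, 0, 0, 0, 0, 0, 0], [-0.2, 0, 0, 0, 0, 0, 0]]

```text
clock: 1.9
tcp_pos: [0.4411, -0.1563, 0.2112]
eef_rot: [0.698, 0.716, -0.0, -0.001]
contact_force: [0.2, 0.0, -0.9]
gripper_width: 0.0517
```

```bash
cat >> h.py <<'E'
from scipy.spatial.transform import Rotation as Ro
O=np.array([438.,-22.7,0]);X=np.array([.0262,-.9997,0]);Y=np.array([.9997,.0262,0])
def fx(p): d=np.asarray(p)*1000-O; return np.stack([d@X,d@Y,d[...,2]],-1)
def wpts(f,s):
    f=dict(f); T=np.eye(4);T[:3,:3]=Ro.from_quat(s["eef_rot"]).as_matrix();T[:3,3]=s["tcp_pos"]
    f["world_from_camera"]=T@f["T_tool_cam"]; return pts(f),f
E
python3 - <<'E'
from h import *
s=r.state();f=r.grab_frame("wrist");P,f=wpts(f,s);cv2.imwrite("pics/w1.png",f["color"])
print(s["clock"],s["tcp_pos"],s["eef_rot"],s["gripper_width"])
A=P.reshape(-1,3)
for n,lo,hi,x0,x1,y0,y1 in(("gate",.083,.093,.39,.49,-.24,-.12),("knob",.128,.142,.42,.46,-.18,-.13)):
    q=A[(A[:,2]>lo)&(A[:,2]<hi)&(A[:,0]>x0)&(A[:,0]<x1)&(A[:,1]>y0)&(A[:,1]<y1)]
    if len(q): m=cv2.minAreaRect((q[:,:2]*1000).astype(np.float32)); print(n,len(q),np.round(m[0],1),np.round(m[1],1),round(m[2],2),q[:,2].mean().round(4))
E
```

```text
1.9 [ 0.44108597 -0.15633451  0.21119198] [ 6.97721704e-01  7.16368493e-01 -3.39765034e-05 -7.78329737e-04] 0.051663561734469406
gate 3720 [ 443.9 -175.9] [59.9 72.2] 1.57 0.0883
knob 354 [ 442.9 -155.9] [15.7 15.8] 42.28 0.1341
```

View pics/w1.png

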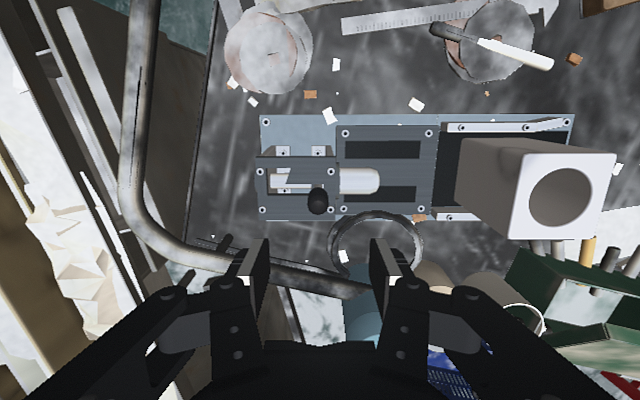

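The wrist view shows the knob at (318,200), upright in the long leg of the slot. The L-slot is clear and the fingers lie over the knob line. I'll descend and grip.

Emit:
servo_tool:
  targets:
    - [[-0.2, 0.001, 0, -0.04, 0, 0, 0], [-0.2, 0.001, 0, -0.075, 0, 0, 0], [-0.2, 0.001, 0, -0.1, 0, 0, 0], [-0.2, 0.001, 0, -0.107, 0, 0, 0], [0.3, 0.001, 0, -0.107, 0, 0, 0], [1, 0.001, 0, -0.107, 0, 0, 0], [1, 0.001, 0, -0.107, 0, 0, 0], [1, 0.001, 0, -0.107, 0, 0, 0], [1, 0.001, 0, -0.107, 0, 0, 0]]
  force: 40

```text
clock: 3.08
tcp_pos: [0.4436, -0.1575, 0.1055]
eef_rot: [0.698, 0.716, 0.0, 0.001]
contact_force: [0.2, 1.4, 7.4]
gripper_width: 0.0153
```

Emit:
servo_tool:
  targets:
    - [[1, 0, -0.01, 0, 0, 0, 0], [1, 0.001, -0.02, 0, 0, 0, 0], [1, 0.001, -0.03, 0, 0, 0, 0], [1, 0.001, -0.039, 0, 0, 0, 0], [1, 0.001, -0.039, 0, 0, 0, 0], [1, 0.001, -0.039, 0, 0, 0, 0]]

```text
clock: 3.82
tcp_pos: [0.4442, -0.1946, 0.1053]
eef_rot: [0.698, 0.716, 0.001, -0.0]
contact_force: [0.4, 8.1, 8.6]
gripper_width: 0.0157
```

Emit:
servo_tool:
  targets:
    - [[1, 0, -0.0018, 0, 0, 0, 0], [1, 0, -0.0018, 0, 0, 0, 0], [1, -0.006, -0.002, -0.0003, 0, 0, 0], [1, -0.012, -0.002, -0.001, 0, 0, 0], [1, -0.019, -0.0025, -0.003, 0, 0, 0], [1, -0.026, -0.0025, -0.005, 0, 0, 0], [1, -0.027, -0.0025, -0.005, 0, 0, 0], [1, -0.027, -0.0025, -0.005, 0, 0, 0]]

```text
clock: 4.82
tcp_pos: [0.4172, -0.1966, 0.0996]
eef_rot: [0.698, 0.716, 0.002, -0.001]
contact_force: [3.0, 8.7, 2.9]
gripper_width: 0.0153
```

Emit:
servo_tool:
  targets:
    - [[1, 0, 0.003, 0, 0, 0, 0], [1, 0, 0.006, 0, 0, 0, 0], [1, 0, 0.007, 0, 0, 0, 0], [0.5, 0, 0.007, 0, 0, 0, 0], [0, 0, 0.007, 0, 0, 0, 0], [-0.2, 0, 0.007, 0.0, 0, 0, 0], [-0.2, 0, 0.007, 0.03, 0, 0, 0], [-0.2, 0, 0.007, 0.08, 0, 0, 0], [-0.2, 0, 0.007, 0.12, 0, 0, 0]]

```text
clock: 5.95
tcp_pos: [0.4168, -0.192, 0.221]
eef_rot: [0.698, 0.716, -0.0, 0.0]
contact_force: [0.0, -1.7, -0.2]
gripper_width: 0.0516
```

Run:
```python
from h import *
f=r.grab_frame("top");np.save("top1.npy",pts(f));s=r.state();g=r.grab_frame("wrist");P,g=wpts(g,s);cv2.imwrite("pics/w2.png",g["color"][60:300,100:640])
A=P.reshape(-1,3);F=fx(A)
q=F[(F[:,2]>116)&(F[:,2]<140)&(F[:,0]>110)&(F[:,0]<200)&(abs(F[:,1])<45)]
print(s["tcp_pos"],s["contact_force"],len(q),q.min(0),q.max(0))
k=F[(F[:,2]>120)&(F[:,2]<140)&(abs(F[:,0]-165)<20)&(abs(F[:,1]+20)<30)];print(len(k),k.mean(0) if len(k) else 0)
```

```text
[ 0.41893667 -0.19364189  0.2261786 ] [ 2.22758156 -1.62858476  4.80667544] 317 [156.48055126 -35.45255608 116.52164568] [173.29731975 -15.02097742 131.83709526]
312 [164.87451846 -28.06573977 128.13388564]
```

View pics/w2.png

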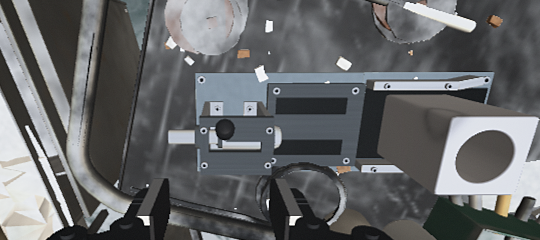

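The crop shows the knob parked in the notch at (225,130), which works out to fixture x≈165, y≈-28. The nose is drawn back clear of the bed. Next I'll go round behind the blank.

Emit:
servo_tool:
  targets:
    - [[0, 0.0, 0.03, 0.02, 0, 0, -0.14], [0, 0.0, 0.07, 0.03, 0, 0, -0.28], [0, 0.0, 0.11, 0.03, 0, 0, -0.42], [0, 0.01, 0.15, 0.03, 0, 0, -0.56], [0, 0.01, 0.19, 0.03, 0, 0, -0.7], [0, 0.01, 0.23, 0.03, 0, 0, -0.84], [0, 0.018, 0.27, 0.03, 0, 0, -0.98], [0, 0.018, 0.31, 0.03, 0, 0, -1.12], [0, 0.018, 0.35, 0.03, 0, 0, -1.26], [0, 0.018, 0.38, 0.03, 0, 0, -1.4], [0, 0.018, 0.39, 0.03, 0, 0, -1.54], [0, 0.018, 0.39, 0.03, 0, 0, -1.571]]

```text
clock: 7.55
tcp_pos: [0.4342, 0.1987, 0.2483]
eef_rot: [1.0, 0.014, -0.001, 0.0]
contact_force: [0.5, -0.1, 0.4]
gripper_width: 0.0426
```

Emit:
servo_tool:
  targets:
    - [[0, 0, 0, 0, -0.12, 0, 0], [0, 0, 0, 0, -0.24, -0.006, 0], [0, 0, 0, 0, -0.36, -0.009, 0], [0, 0, 0, 0, -0.48, -0.012, 0], [0, 0, 0, 0, -0.6, -0.015, 0], [0, 0, 0, 0, -0.7, -0.018, 0], [0, 0, 0, 0, -0.7, -0.018, 0], [0, 0, 0, 0, -0.7, -0.018, 0]]

```text
clock: 8.55
tcp_pos: [0.4349, 0.1978, 0.2492]
eef_rot: [0.94, 0.012, 0.004, 0.342]
contact_force: [-1.0, -0.0, 1.1]
gripper_width: 0.0425
```

Run:
```python
from h import *
s=r.state();print(s["clock"],s["tcp_pos"],fx(s["tcp_pos"]),s["joint_pos"],s["gripper_width"],s["contact_force"]);print(Ro.from_quat(s["eef_rot"]).as_matrix().round(3))
f=r.grab_frame("scene");im=cv2.resize(f["color"][100:340,170:470],None,fx=2.2,fy=2.2);cv2.imwrite("pics/s2.png",im)
```

```text
8.55 [0.43490014 0.19780274 0.24923394] [-220.51780313    2.67824655  249.23394184] [ 0.59673279  0.40329124  1.49187248 -0.57384973  1.65693189  0.64200486] 0.04253501617594966 [-1.02823599 -0.02490662  1.11099233]
[[ 1.     0.021  0.016]
 [ 0.026 -0.765 -0.643]
 [-0.001  0.643 -0.766]]
```

View pics/s2.png

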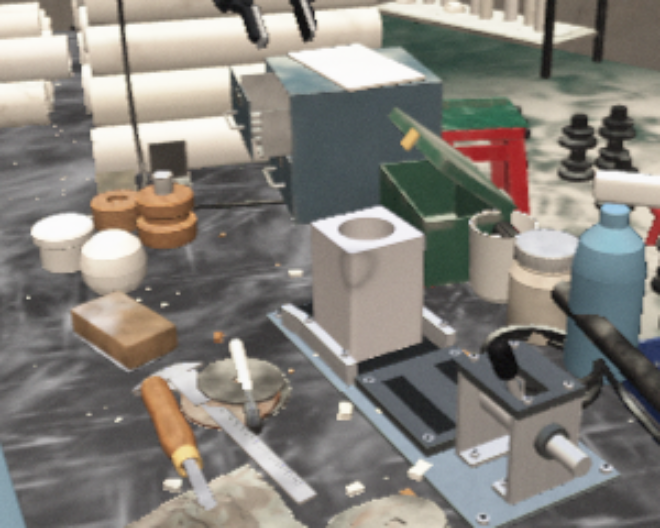

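The crop shows the blank upright and clear ahead of the tool, with the knob still parked at (500,360). The wrist camera hangs on the underside of the leaned tool, so I'll check its clearance.

Run:
```python
from h import *
g=r.grab_frame("wrist");print(g["T_tool_cam"].round(3));s=r.state();T=Ro.from_quat(s["eef_rot"]).as_matrix();print(T@g["T_tool_cam"][:3,3])
A=np.load("top1.npy").reshape(-1,3);F=fx(A)
for a in np.arange(-260,-100,20):
    q=F[(F[:,0]>a)&(F[:,0]<a+20)&(abs(F[:,1])<60)]; print(a,np.percentile(q[:,2],[50,99]).round(1) if len(q) else 0)
```

```text
[[ 1.    -0.     0.001  0.001]
 [-0.     0.956  0.293 -0.075]
 [-0.001 -0.293  0.956 -0.143]
 [ 0.     0.     0.     1.   ]]
[-0.00276613  0.14990855  0.06143098]
-260 [0.5 6.8]
-240 [0.1 5.4]
-220 [0.  6.7]
-200 [0.  5.2]
-180 [-0.2  5.8]
-160 [ 4.3 10.7]
-140 [ 5.3 27.2]
-120 [  7.5 118.2]
```

Emit:
servo_tool:
  targets:
    - [[0, 0, -0.03, -0.05, 0, 0, 0], [0, -0.001, -0.05, -0.1, 0, 0, 0], [0, -0.001, -0.06, -0.14, 0, 0, 0], [0, -0.001, -0.07, -0.18, 0, 0, 0], [0, -0.001, -0.07, -0.21, 0, 0, 0], [0, -0.001, -0.07, -0.226, 0, 0, 0], [0, -0.001, -0.075, -0.227, 0, 0, 0], [0, -0.001, -0.08, -0.227, 0, 0, 0]]

```text
clock: 9.65
tcp_pos: [0.4344, 0.1182, 0.0233]
eef_rot: [0.939, 0.012, 0.005, 0.343]
contact_force: [-0.4, 0.1, -0.3]
gripper_width: 0.0426
```

Emit:
servo_tool:
  targets:
    - [[0, 0, -0.01, 0, 0, 0, 0], [0, 0, -0.018, 0, 0, 0, 0], [0, 0.0, -0.023, 0, 0, 0, 0], [0, 0.0, -0.027, 0, 0, 0, 0], [0, 0.0, -0.031, 0, 0, 0, 0], [0, 0, -0.031, 0, 0, 0, 0]]

```text
clock: 10.4
tcp_pos: [0.4337, 0.0872, 0.0223]
eef_rot: [0.939, 0.012, 0.004, 0.343]
contact_force: [-0.4, -0.4, -0.7]
gripper_width: 0.0427
```

Emit:
servo_tool:
  targets:
    - [[0, 0, -0.003, 0, 0, 0, 0], [0, 0, -0.006, 0, 0, 0, 0], [0, 0, -0.009, 0, 0, 0, 0], [0, 0.0, -0.012, 0, 0, 0, 0], [0, 0.0, -0.015, 0, 0, 0, 0], [0, 0, -0.018, 0, 0, 0, 0]]

```text
clock: 11.15
tcp_pos: [0.4349, 0.071, 0.0222]
eef_rot: [0.94, 0.012, 0.006, 0.342]
contact_force: [-0.6, 8.7, 3.1]
gripper_width: 0.0428
```

Emit:
servo_tool:
  targets:
    - [[0, 0.0, -0.003, 0, 0, 0, 0], [0, 0.001, -0.006, 0, 0, 0, 0], [0, 0.001, -0.009, 0, 0, 0, 0], [0, 0.001, -0.012, 0, 0, 0, 0]]

```text
clock: 11.65
tcp_pos: [0.4358, 0.059, 0.0222]
eef_rot: [0.94, 0.012, 0.006, 0.342]
contact_force: [-0.3, 7.6, 2.5]
gripper_width: 0.0423
```

```bash
cat >> h.py <<'E'
def blank():
    F=fx(pts(r.grab_frame("top")).reshape(-1,3))
    q=F[(F[:,2]>111)&(F[:,2]<121)&(F[:,0]>-110)&(F[:,0]<10)&(abs(F[:,1])<45)]
    m=cv2.minAreaRect(q[:,:2].astype(np.float32)); print("blank c",np.round(m[0],1),np.round(m[1],1),round(m[2],2),np.percentile(q[:,0],[1,99]),"z",q[:,2].mean())
E
python3 -c "
from h import *
blank();s=r.state();print(fx(s['tcp_pos']),s['contact_force'])"
```

```text
blank c [-39.3   1.3] [76.5 76.1] 89.63 [-76.76123464  -1.90259796] z 115.53695389008753
[-81.37150926  -0.14180094  22.24434463] [0.511008   5.7383929  0.99110889]
```

Emit:
servo_tool:
  targets:
    - [[0, 0.0, -0.0015, 0, 0, 0, 0], [0, 0.0, -0.003, 0, 0, 0, 0], [0, 0, -0.003, 0, 0, 0, 0]]

```text
clock: 12.08
tcp_pos: [0.4359, 0.0574, 0.0221]
eef_rot: [0.94, 0.012, 0.006, 0.34]
contact_force: [-2.2, 16.6, 6.3]
gripper_width: 0.0428
```

Emit:
servo_tool:
  targets:
    - [[0, 0.0, -0.001, 0, 0, 0, 0], [0, 0.0, -0.001, 0, 0, 0, 0]]

```text
clock: 12.32
tcp_pos: [0.436, 0.0573, 0.0221]
eef_rot: [0.94, 0.012, 0.007, 0.34]
contact_force: [-4.5, 22.5, 7.7]
gripper_width: 0.0427
```

```bash
python3 -c "
from h import *
blank();s=r.state();print(fx(s['tcp_pos']),s['contact_force'])"
```

```text
blank c [-37.6   1.5] [76.2 76.7] 0.06 [-75.19167655  -0.26059408] z 115.63558898741371
[-8.00443645e+01  4.66530874e-02  2.20910081e+01] [-3.80195823 21.57156406  8.01271082]
```

The blank is square against the edge (front face at x≈0, turn ≈0°). I'll back off, rise, and approach near the top.

Emit:
servo_tool:
  targets:
    - [[0, 0, 0.01, 0, 0, 0, 0], [0, 0, 0.025, 0.01, 0, 0, 0], [0, -0.001, 0.025, 0.04, 0, 0, 0], [0, -0.001, 0.025, 0.068, 0, 0, 0], [0, -0.001, 0.018, 0.068, 0, 0, 0], [0, -0.001, 0.01, 0.068, 0, 0, 0], [0, -0.001, 0.007, 0.068, 0, 0, 0], [0, -0.001, 0.007, 0.068, 0, 0, 0]]

```text
clock: 13.38
tcp_pos: [0.4332, 0.0598, 0.0896]
eef_rot: [0.939, 0.012, 0.003, 0.343]
contact_force: [0.2, -0.1, 0.1]
gripper_width: 0.0426
```

```bash
python3 -c "
from h import *
blank();s=r.state();print(fx(s['tcp_pos']),s['contact_force'])"
```

```text
blank c [-54.3   1. ] [109.7  77.4] 0.86 [-99.45411346  -0.43787723] z 115.64745523659279
[-82.77685032  -2.50920411  89.72130626] [-0.35965991 -0.06245626  0.12077507]
```

Emit:
servo_tool:
  targets:
    - [[0, 0.001, -0.002, 0, 0, 0, 0], [0, 0.002, -0.005, 0.0015, 0, 0, 0], [0, 0.002, -0.008, 0.004, 0, 0, 0], [0, 0.002, -0.011, 0.0065, 0, 0, 0], [0, 0.002, -0.0145, 0.009, 0, 0, 0], [0, 0.002, -0.0185, 0.012, 0, 0, 0]]

```text
clock: 14.18
tcp_pos: [0.4357, 0.0416, 0.1024]
eef_rot: [0.939, 0.012, 0.004, 0.343]
contact_force: [-1.6, 2.3, -1.9]
gripper_width: 0.0428
```

Emit:
servo_tool:
  targets:
    - [[0, 0, -0.0045, 0.0025, 0, 0, 0], [0, 0, -0.009, 0.005, 0, 0, 0], [0, 0, -0.0135, 0.007, 0, 0, 0], [0, 0, -0.018, 0.009, 0, 0, 0], [0, 0, -0.0225, 0.0105, 0, 0, 0], [0, 0.001, -0.0275, 0.0125, 0, 0, 0], [0, 0.001, -0.032, 0.0135, 0, 0, 0], [0, 0.001, -0.037, 0.0146, 0, 0, 0]]

```text
clock: 15.18
tcp_pos: [0.4367, 0.0044, 0.117]
eef_rot: [0.939, 0.012, 0.004, 0.343]
contact_force: [0.3, 1.6, 0.1]
gripper_width: 0.0423
```

Run:
```python
from h import *
s=r.state();print(s["clock"],fx(s['tcp_pos']),s['contact_force'])
f=r.grab_frame("scene");cv2.imwrite("pics/s3.png",cv2.resize(f["color"][130:340,230:470],None,fx=2.4,fy=2.4))
```

```text
15.175 [-27.11095567  -0.63180823 117.02953541] [0.27468948 1.64798742 0.14667462]
```

View pics/s3.png

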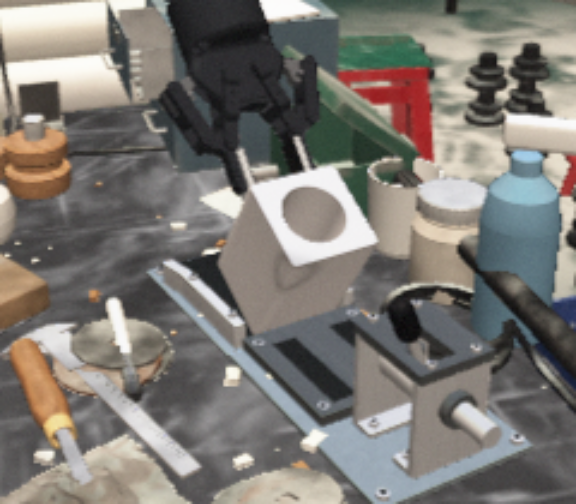

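The view shows the blank tilted about 30° on the edge, square, with both fingers on its upper rear face and the knob still parked. I'll carry on past the balance point, slowly.

Emit:
servo_tool:
  targets:
    - [[0, 0, -0.004, 0.0006, 0, 0, 0], [0, 0, -0.008, 0.0012, 0, 0, 0], [0, 0, -0.012, 0.0017, 0, 0, 0], [0, 0, -0.016, 0.002, 0, 0, 0], [0, 0, -0.02, 0.0023, 0, 0, 0], [0, 0, -0.023, 0.0023, 0, 0, 0], [0, 0, -0.026, 0.0023, 0, 0, 0], [0, 0.001, -0.029, 0.002, 0, 0, 0], [0, 0.001, -0.031, 0.002, 0, 0, 0], [0, 0.001, -0.031, 0.002, 0, 0, 0]]

```text
clock: 16.48
tcp_pos: [0.4377, -0.0263, 0.1189]
eef_rot: [0.939, 0.012, 0.004, 0.343]
contact_force: [-0.2, 0.4, 0.0]
gripper_width: 0.0422
```

```bash
cat >> h.py <<'E'
def lying():
    F=fx(pts(r.grab_frame("top")).reshape(-1,3))
    q=F[(F[:,2]>87)&(F[:,2]<98)&(F[:,0]>-50)&(F[:,0]<112)&(abs(F[:,1])<55)]
    print(len(q), q.mean(0) if len(q) else '')
    if len(q)>50: m=cv2.minAreaRect(q[:,:2].astype(np.float32)); print(np.round(m[0],1),np.round(m[1],1),m[2])
E
python3 -c "
from h import *
lying();s=r.state();print(fx(s['tcp_pos']),s['contact_force'])"
```

```text
1415 [35.51357775  1.40763746 91.65963709]
[29.3  1.2] [ 76.2 110.3] 89.95509338378906
[  3.50908788  -0.43465249 118.8774185 ] [0.29141842 0.79730614 0.50052394]
```

Emit:
servo_tool:
  targets:
    - [[0, 0, 0.01, 0.03, 0, 0, 0], [0, 0, 0.01, 0.07, 0.1, 0.003, 0], [0.5, 0, 0.0, 0.11, 0.22, 0.006, 0], [1, 0, -0.02, 0.12, 0.34, 0.009, 0], [1, -0.01, -0.05, 0.12, 0.46, 0.012, 0], [1, -0.02, -0.08, 0.12, 0.58, 0.015, 0], [1, -0.03, -0.11, 0.12, 0.7, 0.018, 0], [1, -0.04, -0.14, 0.12, 0.7, 0.018, 0], [1, -0.055, -0.165, 0.12, 0.7, 0.018, 0], [1, -0.055, -0.165, 0.12, 0.7, 0.018, 0]]

```text
clock: 17.77
tcp_pos: [0.3819, -0.1925, 0.2388]
eef_rot: [1.0, 0.011, -0.0, -0.0]
contact_force: [0.0, 0.9, 0.0]
gripper_width: 0.0003
```

Emit:
servo_tool:
  targets:
    - [[1, 0, 0, 0, 0, 0, 0.15], [1, 0, 0, 0, 0, 0, 0.3], [1, 0, 0, 0, 0, 0, 0.45], [1, 0, 0, 0, 0, 0, 0.6], [1, 0, 0, 0, 0, 0, 0.75], [1, 0, 0, 0, 0, 0, 0.9], [1, 0, 0, 0, 0, 0, 1.05], [1, 0, 0, 0, 0, 0, 1.2], [1, 0, 0, 0, 0, 0, 1.35], [1, 0, 0, 0, 0, 0, 1.5], [1, 0, 0, 0, 0, 0, 1.571], [1, 0, 0, 0, 0, 0, 1.571]]

```text
clock: 19.27
tcp_pos: [0.383, -0.1901, 0.2389]
eef_rot: [0.698, 0.717, 0.0, -0.0]
contact_force: [-0.2, -0.2, -0.4]
gripper_width: -0.0003
```

```bash
python3 -c "
from h import *
s=r.state();print(s['clock'],s['tcp_pos'],fx(s['tcp_pos']),s['contact_force'],s['gripper_width'],s['joint_pos']);print(Ro.from_quat(s['eef_rot']).as_matrix().round(2))
P,g=wpts(r.grab_frame('wrist'),s);F=fx(P.reshape(-1,3));k=F[(F[:,2]>100)&(F[:,2]<140)&(abs(F[:,0]-165)<20)&(abs(F[:,1]+20)<30)];print(len(k),k.min(0),k.max(0));lying()
cv2.imwrite('pics/w3.png',g['color'])"
```

```text
19.275 [ 0.38302038 -0.19012135  0.23889979] [165.93066114 -59.34956231 238.89978927] [-0.23637005 -0.21520607 -0.35329693] -0.0003191224979212071 [-7.23118107e-01  2.79264224e-02  1.79059323e+00  3.25234802e-04
  1.32330870e+00 -2.32075321e+00]
[[-0.03  1.    0.  ]
 [ 1.    0.03  0.  ]
 [ 0.    0.   -1.  ]]
264 [156.43079868 -35.31963548 119.91271775] [173.00734942 -20.18583923 131.78267886]
1647 [29.00650062  0.79270361 91.65827767]
[29.4  1.1] [ 75.8 110.3] 89.90911102294922
```

View pics/w3.png

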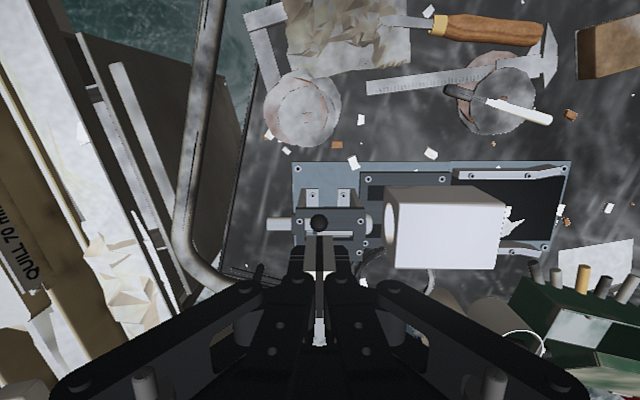

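The wrist view shows the blank lying flat on the bed with its hole towards the nose at (370,222). The knob is still parked at (318,223), and the fingers are on its robot side. I'll descend and push it out.

Emit:
servo_tool:
  targets:
    - [[1, 0, 0, -0.04, 0, 0, 0], [1, 0, 0, -0.08, 0, 0, 0], [1, 0, 0, -0.115, 0, 0, 0], [1, 0, 0, -0.132, 0, 0, 0], [1, 0.004, 0, -0.132, 0, 0, 0], [1, 0.008, 0, -0.132, 0, 0, 0], [1, 0.012, 0, -0.132, 0, 0, 0], [1, 0.015, 0, -0.132, 0, 0, 0], [1, 0.018, 0, -0.132, 0, 0, 0]]

```text
clock: 20.5
tcp_pos: [0.4001, -0.1913, 0.1074]
eef_rot: [0.698, 0.716, -0.001, -0.0]
contact_force: [-5.4, -2.2, 3.2]
gripper_width: -0.0002
```

Emit:
servo_tool:
  targets:
    - [[1, 0.003, 0, 0, 0, 0, 0], [1, 0.006, 0, 0, 0, 0, 0], [1, 0.009, 0, 0.001, 0, 0, 0], [1, 0.012, 0, 0.002, 0, 0, 0], [1, 0.015, 0, 0.002, 0, 0, 0], [1, 0.018, 0, 0.002, 0, 0, 0], [1, 0.02, 0, 0.002, 0, 0, 0]]

```text
clock: 21.38
tcp_pos: [0.4211, -0.1912, 0.1089]
eef_rot: [0.698, 0.716, 0.0, 0.0]
contact_force: [0.6, 0.4, -0.3]
gripper_width: 0.0002
```

Emit:
servo_tool:
  targets:
    - [[1, -0.01, 0, 0, 0, 0, 0], [1, -0.03, 0, 0, 0, 0, 0], [1, -0.05, 0, 0.03, 0, 0, 0], [1, -0.05, 0, 0.08, 0, 0, 0], [1, -0.05, 0, 0.13, 0, 0, 0], [1, -0.05, 0, 0.13, 0, 0, 0]]

```text
clock: 22.12
tcp_pos: [0.3719, -0.1927, 0.2426]
eef_rot: [0.698, 0.716, 0.0, 0.004]
contact_force: [0.5, 0.2, -0.6]
gripper_width: 0.0
```

Run:
```python
from h import *
s=r.state();P,g=wpts(r.grab_frame('wrist'),s);F=fx(P.reshape(-1,3));k=F[(F[:,2]>118)&(F[:,2]<142)&(F[:,0]>110)&(F[:,0]<200)&(abs(F[:,1])<40)];print(len(k),k.min(0),k.max(0));lying();print(s["contact_force"])
T=fx(pts(r.grab_frame("top")).reshape(-1,3));k=T[(T[:,2]>118)&(T[:,2]<142)&(T[:,0]>110)&(T[:,0]<200)&(abs(T[:,1])<40)];print(len(k),k.mean(0))
f=r.grab_frame("scene");cv2.imwrite("pics/s4.png",np.hstack([cv2.resize(f["color"][170:340,250:470],None,fx=1.8,fy=1.8),cv2.resize(g["color"][120:320,200:440],(396,306))]))
```

```text
272 [125.25560592 -10.15101302 118.41178391] [139.70905124   5.27132512 137.37324504]
1655 [29.06531113  0.91511839 91.63105153]
[29.2  1.1] [ 75.8 110.2] 89.48426818847656
[ 0.5481818   0.18019929 -0.56486493]
58 [132.54384373  -3.45329964 131.2161117 ]
```

View pics/s4.png

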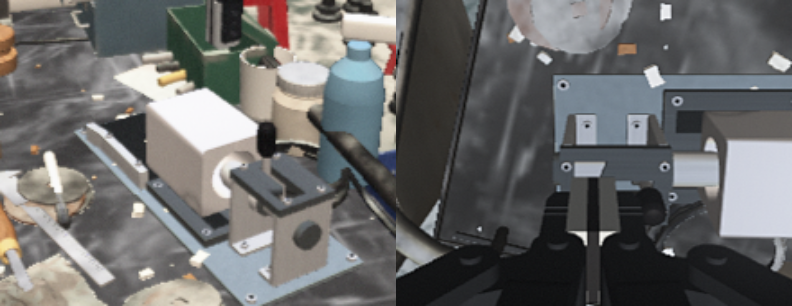

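The knob is upright at x≈133, so the pin is home. The nose is inside the core hole, the blank is flat, and the loose things are undisturbed. The robot is clear, so I'll hand in.

```bash
python3 -c "
from h import *
print(r.close_job())"
```

```text
the job is handed in; nothing more can be done
None
```

The blank is lying flat on the bed with the pin home inside its core hole, and I handed the job in at about 22 s of the 61 s allowed.

- **Pin back:** I pulled the knob back by about 39 mm, swung it into the notch and let go. It stayed parked at fixture x ≈ 165 mm, y ≈ -28 mm.
- **Slide:** I slid the blank until it stood square against the edge. It slid at about 9 N, and I pressed it against the edge with up to about 23 N, below the 45 N bruising limit.
- **Tip:** I tipped it slowly in an arc round the edge, with the readings between moves at 2–3 N. Past the balance point it toppled over by itself.
- **Release:** I pushed the knob out of its notch (about 5 N measured), and the spring drove the pin home.

**Last checks:**
- The blank lies flat with its top at z ≈ 92 mm. It is centred at x ≈ 29 mm, y ≈ 1 mm and is square to within half a degree. Its foot is about 26 mm behind the edge.
- The knob is upright at x ≈ 133 mm, where 134 mm means fully home, and the nose is seen entering the hole.
- The jar, the only one of the three in the last picture, looked undisturbed. I did not measure any of them or look at the stone cap and wooden chuck again.
- The robot was clear, with no contact force.

Nothing failed. The camera readings agreed to within about 3 mm. I did not measure the force on the stone as it toppled onto the bed.

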